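# Bring the open jar to the front of the stockroom carousel and hold it there

## Task

Pull the carousel's parking-lock knob straight out until it stays out, then turn the carousel until the jar without a lid is at the front, in line with the lock knob, so that it can be filled. There is no lock for that position, so finish with the gripper closed on the carousel's top handle, holding it still. All jars stay standing in their cups, and nothing else on the bench is moved.

Things in the scene. Friction and masses are not known exactly. Their poses are not given: they have to be found in the camera images.
- carousel_base: Fixed foot of a revolving jar carousel on the bench: grey disc 210 mm across with a 46 mm wide tongue at its front that carries the small grey block of the parking lock. Origin on the turning axis at bench height; its -x axis points to the front (out through the lock knob), z up. It cannot be moved, and stands in another place and turned a little each time.
- turntable (a joint): Aluminium turntable on the foot, 236 mm across, top face 54 mm above the bench, with six black cups (60 mm across, 14 mm deep, centres 85 mm from the axis, 60 degrees apart). Value is its turn in rad, counter-clockwise seen from above; 0 = parked, when the front falls midway between two cups. No end stops; it runs easily (about 0.06 N m) once unlocked and has a single parking hole, so it cannot be locked anywhere else.
- carry_handle: Handle fixed on top of the turntable's central post and turning with it: a level round black grip bar, 14 mm thick and 76 mm long, on a steel stirrup whose two uprights (10 mm) stand 34 mm either side of the middle. The bar lies along this body's x axis. Origin on the turning axis at bench height.
- handle_grip (a point): Middle of the handle's grip bar, on the turning axis, 165 mm above the bench; x axis along the bar. The jars around it reach 116 mm above the bench.
- lock_knob (a joint): Parking lock: a black round knob on a plunger that slides level, straight out of the carousel's front. Value is its travel in m: 0 = home (pin in the turntable's parking hole, turntable locked), 0.012 = fully out (unlocked). A ball detent snaps it over at half travel and keeps it in either end; it takes about 12 N to pull over.
- knob_grip (a point): Centre of the lock knob, which is 24 mm in diameter and 28 mm long along the slide direction, its axis 40 mm above the bench, 172 mm in front of the turning axis when home; it moves with the knob. Its -x axis is the pulling direction.
- open_jar: The jar to be filled: the only one of the six without a lid, open mouth 40 mm across, white plastic, 50 mm in diameter, 60 mm high, with a paper label band. Origin at the centre of its underside, 54 mm above the bench. Stands loose in one of the six cups, with about 2 mm play.
- jar_1: Closed jar with a black screw lid, white plastic, 51 mm in diameter, 62 mm high, loose in another cup. Origin at the centre of its underside.
- jar_2: Closed jar with a black screw lid, white plastic, 51 mm in diameter, 62 mm high, loose in another cup. Origin at the centre of its underside.
- jar_3: Closed jar with a black screw lid, white plastic, 51 mm in diameter, 62 mm high, loose in another cup. Origin at the centre of its underside.
- jar_4: Closed jar with a black screw lid, white plastic, 51 mm in diameter, 62 mm high, loose in another cup. Origin at the centre of its underside.
- jar_5: Closed jar with a black screw lid, white plastic, 51 mm in diameter, 62 mm high, loose in another cup. Origin at the centre of its underside.
- jar_lid: Bystander: loose black jar lid, 51 mm across, 14 mm high, flat on the bench. Origin at its underside.
- tape_roll: Bystander: roll of packing tape lying flat, 104 mm across, 48 mm high.
- screwdriver: Bystander: screwdriver, 190 mm long, lying on the bench.
- adapter: Bystander: black power adapter, 100 x 46 x 30 mm.
- parts_tray: Bystander: small open grey tray, 110 x 75 x 30 mm.
- carton: Bystander: small closed cardboard box, 120 x 90 x 70 mm.
Mind the look-alikes: they are no part of the job. Leave any pink look-alike of the open_jar alone.

How it is judged:
By the outcome, as a careful person would: the job done as asked, in the order asked, and still so for the second after the job is handed in, while the arm keeps its last pose, push and grip.
It also fails if it takes over 64 s, if anything falls off the work surface, if the arm or the gripper's body presses on something with over 40 N, if the wrist force passes 120 N, or if a joint passes its speed limit or range.

## Robot

A 7-joint arm with a two-finger parallel gripper is mounted at the origin on the work surface. World frame = base frame: x ahead of the robot, y to its left, z up, the work surface at z = 0. Lengths are in mm, angles in degrees, forces in N, time in s.
With the tool pointing down it reaches from about 425 to 875 mm from the base axis. Payload 4.7 kg.
Tool frame: the origin (TCP) lies at the centre of the arm's flange, where the gripper is bolted on; the fingertips stand 173 mm ahead of it and the grasp point (between the pads) lies 155 mm ahead of it (nose_length is the distance from the TCP to the fingertips, in mm); z points along the fingers, y is the direction in which the jaws open and shut (so a half turn about z gives the same grasp; the last joint's range is limited). The gripper opens to 85 mm and grips with 20 to 120 N. Pads are 22 mm wide; open, the fingers measure 114 mm over their backs; the gripper's body (76 mm by 85 mm) begins 54 mm behind the grasp point. The pads swing forward as they close: fully open they stand 13 mm farther back than shut.
Start: joints at [75.98, 18.392, -4.016, 83.108, 1.295, 78.541, -3.26], TCP at [166.331, -628.363, 404.749] pointing down, gripper open.
Joint ranges: [-163.93, 163.93], [-17.29, 119.83], [-79.2, 71.16], [3.27, 140.29], [-89.18, 269.18], [5.43, 117.66], [-154.24, 154.24]. Speed limits (degrees/s): [147.25, 147.25, 180, 180, 180, 180, 180].

## Interface

Orientations are given as a 3x3 rotation matrix whose columns are the frame's x, y, z axes.
In Python, from cell import get_obs, snapshot, camera_model, close_job, search_frame, place_of, nose_length gives the robot as it stands. The module is installed in compiled form; this text tells all that it offers.
- The arm moves only by the tool apply_moves, never from a script. Its argument "steps" is one flat list of numbers, 5 for each row, row after row: the opening in per cent of the stroke, from 0 (shut) to 100 (fully open), then the shift along the tool's x, y, z in cm, then the turn about the tool's z in rad. In form: [jaw, dx, dy, dz, yaw, jaw, dx, dy, dz, yaw, ...]. A call has 1 to 20 rows; each row shifts and turns the pose as measured when the row begins, along the tool's axes as they then stand; what a row does not reach is not made up. A row lasts 1/10 s, in which the tool goes at most 50 mm and 8.59 degrees, less where a joint would pass 70% of its speed; a pose out of reach is approached as far as the arm can. A call is refused whole if a number of a shift passes 5 or a number of a turn 0.15, either way. A call with a gripper value outside its range is refused whole. The fingers move at their own pace and stop on an object; "squeeze" is the grip in N (left out, the last holds). Time passes only in rows, so rows that do not move let the fingers close. It gives the time, the measured TCP pose, the force and the opening at its end, in the units of the state.
- get_obs(): the state, without advancing time (a new reading comes with each control period).
- snapshot(name): name is "scene" or "top"; returns the picture (480x640x3 uint8, blue, green, red); there is no depth.
- camera_model(name): a dict with "fx", "fy", "cx", "cy" (pixels), "position" and "rotation" of the camera in the world. Camera axes: x right, y down, z forward; pixel columns grow to the right and rows downward; lengths in mm; the calibration is good to about 2 mm. A picture is of the moment at which its call begins. camera_model takes no time and is no camera call.
- close_job(): hands the job in, once; it reports no verdict.
Trained networks look in the newest picture that a camera, given by its name, has taken for a name from the list of things; names that differ only in an ending like _2 or _b are one class to them, and where a whole thing is asked for, a point or a joint stands for the part that bears it (a point fixed in the world has none). Each returns a list of dicts, best first, with "score" (0 to 1); they miss things now and then, are a little off and sometimes report something else, mostly with a low value. They report only what shows in the picture. A call takes as long as a camera call. They do not tell look-alikes from the thing itself.
- search_frame(query, camera): "rect" ([left, top, right, bottom] in pixels, round what is visible of it).
- place_of(query, camera): "uv" ([column, row] in pixels: a listed point, or the origin of a listed thing).
The state is a dict: "t": time; "q": joint angles; "qvel": joint speeds; "joint_efforts": joint torques, N m; "eef_pos": TCP position; "eef_rot": TCP orientation; "ft_force": force on the tool from outside, world axes, zero at the start; "torque": the same for the moment, N m; "width": opening from 0.0 (shut) to 1.0 (fully open).
Only numpy, scipy, OpenCV 4.12 (cv2) and the standard library are available. Lean on these libraries where they do the work, as an engineer would, in place of code of your own. Each camera call takes 0.05 s, during which the arm holds its last target.

## Working session

There is one attempt and no reset: what is moved stays moved. The work goes in short steps, Python scripts to look and compute and a tool call to move; the robot and the scene stay as the last step left them, time stands still between calls to the robot, and variables do not carry over. Pictures are saved under pics/ and viewed, and the job is handed in when it is done.

Besides the shell and the picture viewer there is one more tool, called after "Request:" as name(argument=value, ...) on one line, values as JSON. apply_moves: Moves the arm, as the interface text tells. Its arguments: {"type":"object","properties":{"steps":{"type":"array"},"squeeze":{"type":"number"}},"required":["steps"]}

```bash
mkdir -p pics; ls
python3 - <<'E'
from cell import *
import cv2, numpy as np
o=get_obs()
for k,v in o.items(): print(k,np.round(v,3).tolist())
print(nose_length() if callable(nose_length) else nose_length)
for c in ("scene","top"):
    im=snapshot(c); cv2.imwrite(f"pics/{c}0.png",im); m=camera_model(c); print(c,{k:np.round(v,4).tolist() for k,v in m.items()})
    for q in ("lock_knob","carousel_base","open_jar","carry_handle"):
        print(q,search_frame(q,c)[:3])
    for q in ("knob_grip","carousel_base","handle_grip","open_jar","jar_1"):
        print(q,place_of(q,c)[:7])
print(get_obs()["t"])
E
```

```text
pics
t 0.0
q [75.98, 18.44, -4.017, 83.173, 1.294, 78.541, -3.261]
qvel [0.114, -0.06, -0.021, 0.061, 0.011, -0.059, -0.07]
joint_efforts [-0.001, -49.358, -0.382, -31.434, 0.013, 0.011, 0.0]
eef_pos [166.274, -628.172, 403.635]
eef_rot [[0.967, 0.256, -0.001], [0.256, -0.967, 0.002], [-0.0, -0.002, -1.0]]
ft_force [0.309, 0.983, 0.036]
torque [0.015, -0.031, 0.004]
width 0.999
173.4
scene {'fx': 568.7625, 'fy': 568.7625, 'cx': 318.8106, 'cy': 239.9041, 'position': [1243.3596, 465.0091, 809.7033], 'rotation': [[-0.5728, 0.5174, -0.6358], [0.8197, 0.355, -0.4495], [-0.0068, -0.7786, -0.6274]]}
lock_knob []
carousel_base [{'rect': [206.3, 221.6, 339.3, 335.1], 'score': 0.63}]
open_jar [{'rect': [127.2, 260.1, 154.9, 295.6], 'score': 0.82}, {'rect': [321.8, 201.7, 341.2, 238.3], 'score': 0.8}, {'rect': [144.1, 227.8, 173.8, 268.3], 'score': 0.79}]
carry_handle [{'rect': [243.3, 220.0, 281.4, 257.5], 'score': 0.63}]
knob_grip [{'uv': [329.9, 243.6], 'score': 0.65}, {'uv': [294.5, 211.6], 'score': 0.59}]
carousel_base [{'uv': [271.4, 296.9], 'score': 0.61}]
handle_grip [{'uv': [261.4, 230
[... 1108 characters left out ...]
], 'score': 0.26}]
knob_grip [{'uv': [332.4, 303.1], 'score': 0.56}]
carousel_base [{'uv': [351.6, 230.9], 'score': 0.95}]
handle_grip [{'uv': [344.3, 193.3], 'score': 0.71}, {'uv': [361.0, 218.0], 'score': 0.53}, {'uv': [381.5, 204.0], 'score': 0.35}, {'uv': [319.3, 219.1], 'score': 0.2}]
open_jar [{'uv': [359.5, 343.9], 'score': 0.98}, {'uv': [443.7, 182.0], 'score': 0.89}, {'uv': [464.6, 221.5], 'score': 0.86}, {'uv': [320.8, 219.4], 'score': 0.69}, {'uv': [344.2, 193.6], 'score': 0.65}]
jar_1 [{'uv': [388.1, 238.9], 'score': 0.92}, {'uv': [326.0, 257.4], 'score': 0.86}, {'uv': [365.3, 261.3], 'score': 0.85}, {'uv': [379.3, 203.9], 'score': 0.8}, {'uv': [322.0, 218.7], 'score': 0.57}]
1.0
```

View pics/scene0.png

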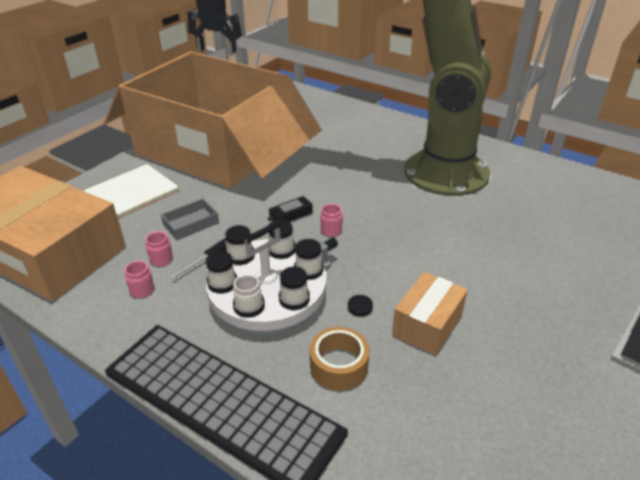

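View pics/top0.png

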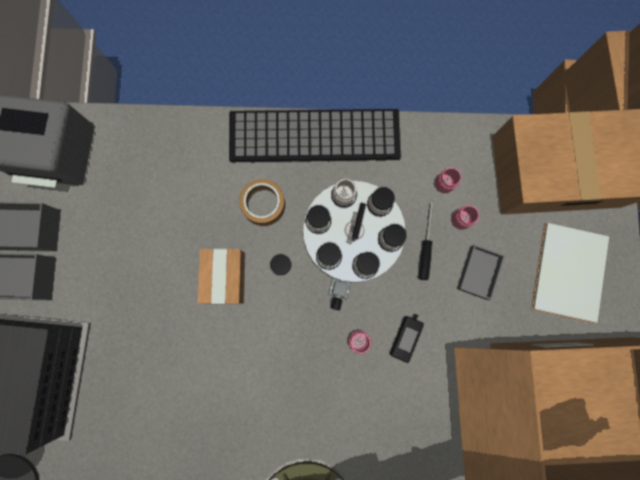

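Run:
```python
import cv2
a=cv2.imread("pics/top0.png")[160:380,270:500]; cv2.imwrite("pics/topz.png",cv2.resize(a,None,fx=2.7,fy=2.7,interpolation=cv2.INTER_CUBIC))
a=cv2.imread("pics/scene0.png")[180:360,110:370]; cv2.imwrite("pics/scenez.png",cv2.resize(a,None,fx=3,fy=3,interpolation=cv2.INTER_CUBIC))
```

```text
(no output)
```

View pics/topz.png

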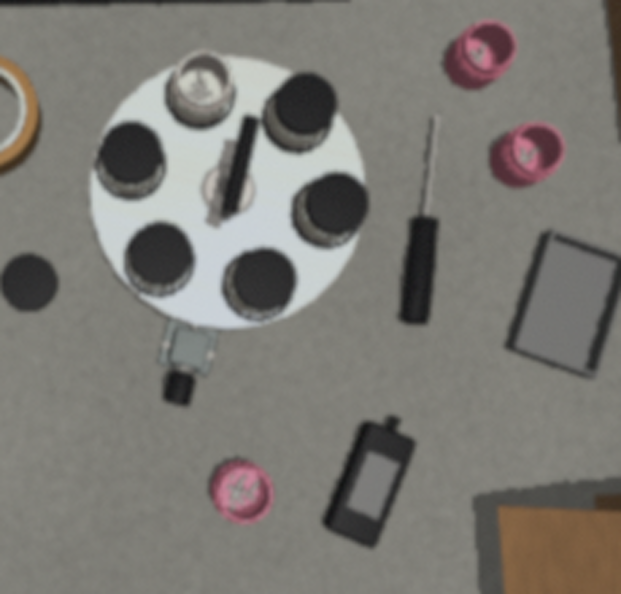

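View pics/scenez.png

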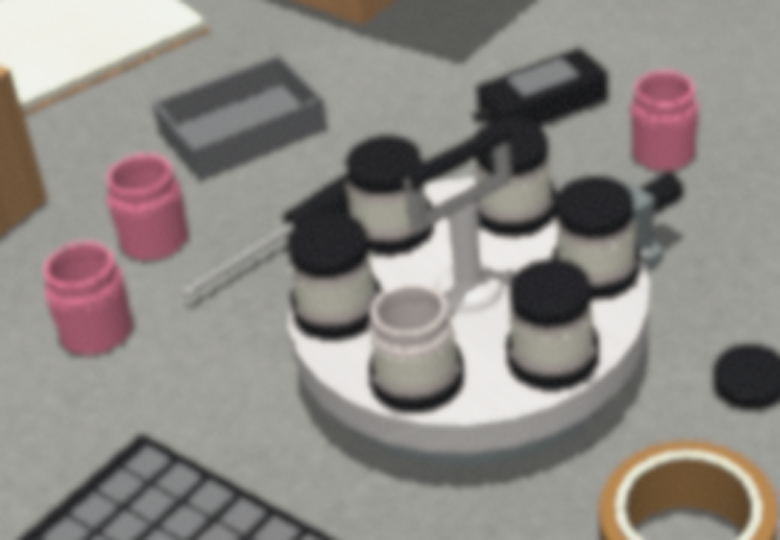

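The top view shows the carousel centred near (355,231), the knob at (336,303) towards the robot, and the white open jar at (344,192), almost opposite the knob. The three pink jars are look-alikes. Next I fit the carousel pose with both cameras.

```bash
cat > h.py <<'E'
import numpy as np, cv2
from cell import *
def proj(c,P):
    m=camera_model(c); R=np.array(m["rotation"]); p=(np.atleast_2d(P)-np.array(m["position"]))@R
    return np.c_[m["fx"]*p[:,0]/p[:,2]+m["cx"], m["fy"]*p[:,1]/p[:,2]+m["cy"]]
def ray(c,uv,z):
    m=camera_model(c); R=np.array(m["rotation"]); d=R@np.array([(uv[0]-m["cx"])/m["fx"],(uv[1]-m["cy"])/m["fy"],1]); p=np.array(m["position"]); return p+d*(z-p[2])/d[2]
E
python3 - <<'E'
from h import *
from scipy.optimize import least_squares
# turntable ellipse in top image: bright low-saturation mask
im=cv2.imread("pics/top0.png"); 
for n,c,uv,z in [("knob","top",(336,304),40),("openjar top","top",(344,186),114),("open mouth(net)","top",(344.2,193.6),54),("knob","scene",(329.9,243.6),40),("base","top",(351.6,230.9),0),("base","scene",(271.4,296.9),0),("hg","scene",(261.4,230.8),165),("hg","top",(361,218),165)]:
    print(n,c,np.round(ray(c,uv,z),1))
hsv=cv2.cvtColor(im,cv2.COLOR_BGR2HSV)
m=((hsv[...,2]>165)).astype(np.uint8); m[:, :290]=0;m[:,420:]=0;m[:170]=0;m[300:]=0
n,l,s,_=cv2.connectedComponentsWithStats(m); i=1+np.argmax(s[1:,4]); cs,_=cv2.findContours((l==i).astype(np.uint8),cv2.RETR_EXTERNAL,cv2.CHAIN_APPROX_NONE)
h=cv2.convexHull(cs[0])[:,0]
W=np.array([ray("top",u,54)[:2] for u in h])
f=least_squares(lambda p:np.hypot(*(W-p[:2]).T)-p[2],[500,-60,118],loss="soft_l1"); print("circle",f.x,np.abs(f.fun).max())
# lid centres via dark blobs
g=im.max(2); d=((g<60)).astype(np.uint8); d[:,:300]=0;d[:,410:]=0;d[:180]=0;d[320:]=0
n,l,s,ce=cv2.connectedComponentsWithStats(d)
for k in range(1,n):
    if s[k,4]>40: print(s[k],ce[k],np.round(ray("top",ce[k],116),1))
E
```

```text
knob top [463. -57.  40.]
openjar top top [718.  -67.3 114. ]
open mouth(net) top [717.  -71.5  54. ]
knob scene [460.3 -59.6  40. ]
base top [639.4 -93.7   0. ]
base scene [627.4 -88.9   0. ]
hg scene [628.1 -99.5 165. ]
hg top [ 636.9 -100.   165. ]
circle [631.91381768 -95.16254221 116.87334225] 1.3944425645547938
[372 188  22  22 379] [382.56200528 198.35092348] [ 691.8 -151.4  116. ]
[353 204  12  35 169] [357.92899408 221.69822485] [639.  -98.2 116. ]
[307 206  23  22 366] [318.00819672 216.55191257] [648.3 -12.  116. ]
[383 225  23  22 382] [394.02617801 235.14136126] [ 611.3 -176.2  116. ]
[318 243  23  22 368] [328.73641304 253.76358696] [568.  -36.5 116. ]
[357 253  21  21 370] [367.06486486 263.07567568] [ 549.7 -118.5  116. ]
[331 297  11  13 107] [335.70093458 303.08411215] [463.8 -53.  116. ]
```

Run:
```python
from h import *
from scipy.optimize import least_squares
L=np.array([[382.56,198.35],[318.01,216.55],[394.03,235.14],[328.74,253.76],[367.06,263.08]])
P=np.array([ray("top",u,114)[:2] for u in L])
def cups(p): 
    a=p[2]+np.pi+np.radians(30+60*np.arange(6)); return np.c_[p[0]+85*np.cos(a),p[1]+85*np.sin(a)]
def r(p):
    C=cups(p); return np.r_[np.concatenate([x-C[np.argmin(np.hypot(*(C-x).T))] for x in P]),0]
for z in (110,114,116):
    P=np.array([ray("top",u,z)[:2] for u in L])
    f=least_squares(r,[632,-95,np.radians(-13)]);print(z,f.x[:2],np.degrees(f.x[2]),np.round(f.fun,1))
k=ray("top",(335.7,303.1),42)[:2]; c=f.x[:2]; print("knob",k,np.linalg.norm(k-c),np.degrees(np.arctan2(*(c-k)[::-1])))
k=np.array(ray("scene",(329.9,243.6),40))[:2]; print(np.linalg.norm(k-c),np.degrees(np.arctan2(*(c-k)[::-1])))
bar=[[352,240],[361,204]]
cs=np.array([632.5,-95.])
p=f.x
th=p[2]; e=np.array([np.cos(th),np.sin(th)])
im=cv2.imread("pics/top0.png"); im2=cv2.imread("pics/scene0.png")
K=np.r_[c-172*e,40]
oj=ray("top",(344,187),114)[:2]-c; print("jar angle rel front",np.degrees(np.arctan2(oj[1],oj[0]))-180-np.degrees(th),np.hypot(*oj))
for n,I in(("top",im),("scene",im2)):
    pts=[np.r_[cups(p),np.full((6,1),116).ravel()[None].T] ] if 0 else np.c_[cups(p),np.full(6,116)]
    for u in proj(n,np.r_[pts,[K,np.r_[c,165],np.r_[c+38*e,165],np.r_[c-38*e,165],np.r_[c-158*e,40],np.r_[c-186*e,40]]]): cv2.circle(I,tuple(int(round(v)) for v in u),1,(0,0,255),-1)
    a=np.linspace(0,2*np.pi,90); 
    cv2.polylines(I,[np.round(proj(n,np.c_[c[0]+118*np.cos(a),c[1]+118*np.sin(a),np.full(90,54)])).astype(int)],True,(0,255,0))
o=np.hstack([cv2.resize(im[160:320,280:420],None,fx=2.8,fy=2.8,interpolation=3),cv2.resize(im2[200:360,200:340],None,fx=2.8,fy=2.8,interpolation=3)]);cv2.imwrite("pics/fit.png",o)
```

```text
110 [631.10479527 -94.4533379 ] -12.81619280944947 [-0.1 -0.  -0.4 -0.4  0.1  0.1 -0.  -0.   0.4  0.4  0. ]
114 [630.40558339 -94.08499291] -12.816192865823195 [-0.4  0.2 -0.5 -0.8  0.1  0.4  0.2 -0.3  0.7  0.5  0. ]
116 [630.05597745 -93.90082043] -12.816192944921632 [-0.6  0.3 -0.6 -1.   0.1  0.6  0.3 -0.4  0.9  0.5  0. ]
knob [464.9427638  -56.20003321] 169.36269565343218 -12.862015514296749
173.19147743644896 -11.419504334767568
jar angle rel front -149.93872292893508 89.69076056526627
```

View pics/fit.png

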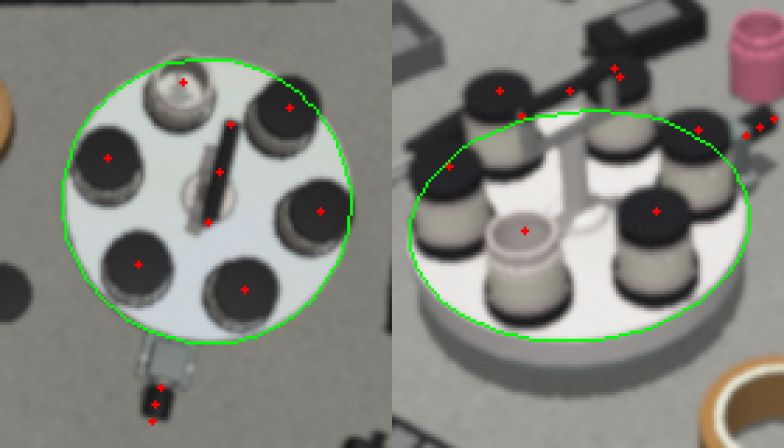

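Both cameras agree: the axis is at about (630.5, −94.2) with yaw −12.8°. The jar sits 150° clockwise from the front, so the turntable must turn +150° counter-clockwise. I'll raise the tool and align its yaw first.

Request:
apply_moves(steps=[70,0,0,-2,0.12,70,0,0,-2,0.12,70,0,0,-2,0.12,70,0,0,-1,0.12,70,0,0,0,0])

```text
t: 1.5
eef_pos: [166.1, -628.2, 476.1]
eef_rot: [[0.971, -0.237, -0.001], [-0.237, -0.971, 0.002], [-0.001, -0.002, -1.0]]
ft_force: [0.3, 0.4, 0.4]
width: 0.702
```

```bash
cat >> h.py <<'E'
def st(T=None):
    o=get_obs(); R=np.array(o["eef_rot"]); p=np.array(o["eef_pos"])
    print("t",round(o["t"],2),"p",p.round(1),"yaw",round(float(np.degrees(np.arctan2(R[1,0],R[0,0]))),2),"z",R[:,2].round(3),"q",np.round(o["q"],1),"F",np.round(o["ft_force"],1),"M",np.round(o["torque"],2),"w",round(o["width"],3))
    if T is not None: print("tool delta cm",(R.T@(np.array(T)-p)/10).round(2))
E
python3 -c "
from h import *
st([463,-56,420])"
```

```text
t 1.5 p [ 166.1 -628.2  476.1] yaw -13.71 z [-0.001  0.002 -1.   ] q [ 73.1  17.1  -0.3  76.7   0.1  86.3 -30.9] F [0.3 0.4 0.4] M [-0.05  0.01 -0.01] w 0.702
tool delta cm [ 15.28 -62.62   5.72]
```

Request:
apply_moves(steps=[70,1.1,-4,0,0,70,1.1,-4,0,0,70,1.1,-4,0,0,70,1.1,-4,0,0,70,1.1,-4,0,0,70,1.1,-4,0,0,70,1.1,-4,0,0,70,1.1,-4,0,0,70,1,-4,0,0,70,1,-4,0,0,70,1,-4,0,0,70,1,-4,0,0,70,1,-4,0,0,70,1,-4,0,0,70,0.5,-3,0,0,70,0,0,0,0])

```text
t: 3.1
eef_pos: [450.2, -61.7, 464.0]
eef_rot: [[0.982, -0.187, -0.01], [-0.187, -0.982, 0.005], [-0.011, -0.003, -1.0]]
ft_force: [-0.4, 0.1, 0.8]
width: 0.7
```

```bash
python3 -c "
from h import *
st([463,-56,330])"
```

```text
t 3.1 p [450.2 -61.7 464. ] yaw -10.8 z [-0.01   0.005 -1.   ] q [ 43.   -6.5 -35.  102.6  -4.   83.4 -92.1] F [-0.4  0.1  0.8] M [ 0.08  0.06 -0.01] w 0.7
tool delta cm [ 1.29 -0.77 13.39]
```

Request:
apply_moves(steps=[70,0.4,-0.3,2,0.017,70,0.4,-0.2,4,0.017,70,0.4,-0.2,4,0,70,0,0,3.4,0,70,0,0,0,0])

```text
t: 3.6
eef_pos: [461.4, -58.6, 324.8]
eef_rot: [[0.978, -0.209, -0.009], [-0.209, -0.978, 0.0], [-0.009, 0.001, -1.0]]
ft_force: [0.0, -0.5, -0.1]
width: 0.697
```

```bash
python3 -c "
from h import *
st([463,-56,194])
cv2.imwrite('pics/top1.png',cv2.resize(snapshot('top')[150:330,250:440],None,fx=3,fy=3))
cv2.imwrite('pics/sc1.png',cv2.resize(snapshot('scene')[140:300,210:420],None,fx=3,fy=3))
"
```

```text
t 3.6 p [461.4 -58.6 324.8] yaw -12.06 z [-0.009  0.    -1.   ] q [ 41.6   0.8 -37.6 113.    0.6  66.9 -98.2] F [ 0.  -0.5 -0.1] M [0.02 0.08 0.01] w 0.697
tool delta cm [ 0.22 -0.31 13.08]
```

View pics/sc1.png

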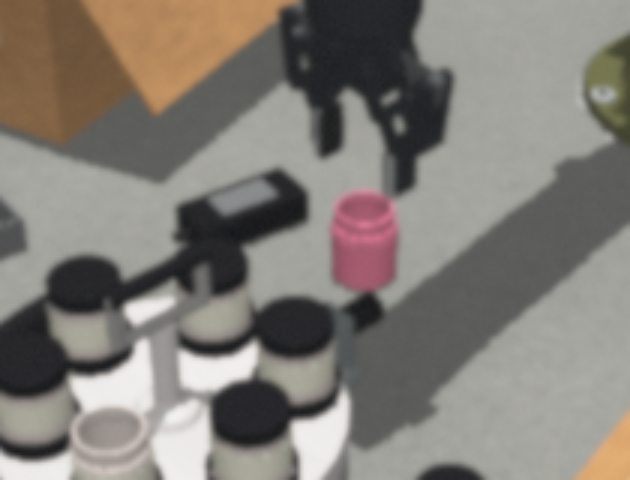

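View pics/top1.png

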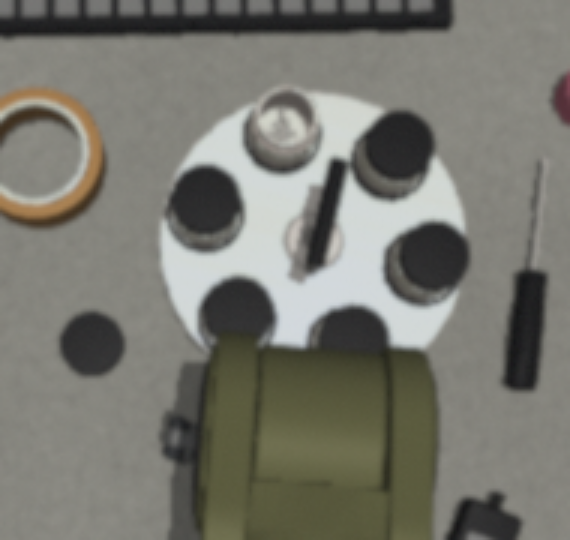

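The fingers straddle the knob's line and the pink jar stands clear of them. I'll descend to the knob.

Request:
apply_moves(steps=[70,0.1,-0.2,3,0.013,70,0.1,-0.1,3,0,70,0,0,3,0,70,0,0,2.5,0,70,0,0,0,0])

```text
t: 4.2
eef_pos: [473.9, -60.3, 223.9]
eef_rot: [[0.974, -0.224, 0.021], [-0.224, -0.974, -0.01], [0.023, 0.005, -1.0]]
ft_force: [-0.5, -0.6, 0.5]
width: 0.699
```

```bash
python3 -c "
from h import *
st([462.5,-56,194])
cv2.imwrite('pics/sc2.png',cv2.resize(snapshot('scene')[160:290,250:400],None,fx=4,fy=4,interpolation=3))
"
```

```text
t 4.2 p [473.9 -60.3 223.9] yaw -12.96 z [ 0.021 -0.01  -1.   ] q [  39.3   10.1  -37.6  117.8    8.3   53.2 -105.7] F [-0.5 -0.6  0.5] M [ 0.08  0.03 -0.  ] w 0.699
tool delta cm [-1.28 -0.17  2.97]
```

View pics/sc2.png

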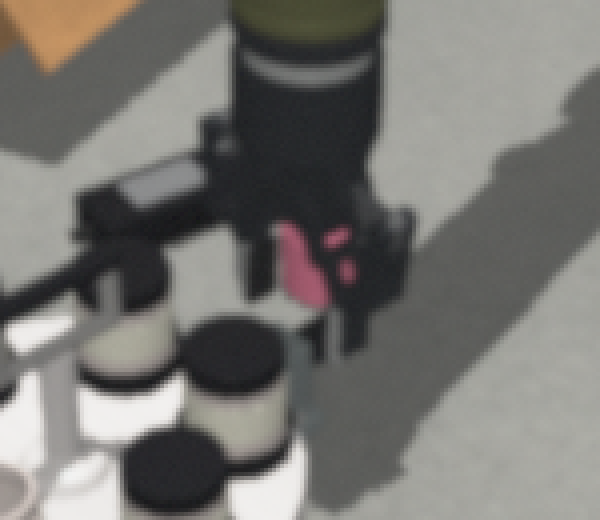

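Request:
apply_moves(steps=[70,-0.8,-0.1,0,0,70,-0.8,-0.1,0,0,70,0,0,0,0])

```text
t: 4.55
eef_pos: [461.4, -54.9, 231.0]
eef_rot: [[0.974, -0.225, 0.033], [-0.224, -0.974, -0.014], [0.035, 0.006, -0.999]]
ft_force: [0.1, -0.7, -0.1]
width: 0.697
```

```bash
cat >> h.py <<'E'
def gp(T):
    o=get_obs(); R=np.array(o["eef_rot"]); p=np.array(o["eef_pos"])+155*R[:,2]
    print("grasp pt",p.round(1),"delta cm",(R.T@(np.array(T)-p)/10).round(2))
E
python3 -c "
from h import *
st(); gp([462.5,-56,40])"
```

```text
t 4.55 p [461.4 -54.9 231. ] yaw -12.98 z [ 0.033 -0.014 -0.999] q [  39.9    7.4  -38.2  119.4    6.6   53.  -104.8] F [ 0.1 -0.7 -0.1] M [-0.03  0.04 -0.05] w 0.697
grasp pt [466.5 -57.   76.1] delta cm [-0.54 -0.03  3.59]
```

Request:
apply_moves(steps=[70,-0.2,0,1,0,70,-0.2,0,1,0,70,0,0,0,0])

```text
t: 4.85
eef_pos: [458.3, -54.4, 211.4]
eef_rot: [[0.974, -0.225, 0.037], [-0.224, -0.974, -0.016], [0.04, 0.008, -0.999]]
ft_force: [-0.2, 0.2, -0.6]
width: 0.701
```

```bash
python3 -c "
from h import *
st(); gp([462.5,-56,40])"
```

```text
t 4.85 p [458.3 -54.4 211.4] yaw -12.98 z [ 0.037 -0.016 -0.999] q [  39.4    8.8  -37.9  120.8    8.2   50.3 -106.2] F [-0.2  0.2 -0.6] M [ 0.05  0.11 -0.02] w 0.701
grasp pt [464.  -57.   56.5] delta cm [-0.23 -0.08  1.64]
```

Request:
apply_moves(steps=[70,-0.1,-0.1,0.9,0,70,0,0,0.8,0,70,0,0,0,0])

```text
t: 5.15
eef_pos: [457.9, -53.4, 192.0]
eef_rot: [[0.974, -0.225, 0.036], [-0.224, -0.974, -0.016], [0.038, 0.007, -0.999]]
ft_force: [-0.8, 0.3, -0.3]
width: 0.7
```

```bash
python3 -c "
from h import *
st(); gp([462.5,-56,40])
cv2.imwrite('pics/sc3.png',cv2.resize(snapshot('scene')[160:290,250:400],None,fx=4,fy=4,interpolation=3))
"
```

```text
t 5.15 p [457.9 -53.4 192. ] yaw -12.97 z [ 0.036 -0.016 -0.999] q [  38.6   10.8  -37.6  121.6   10.    48.1 -107.9] F [-0.8  0.3 -0.3] M [0.04 0.   0.04] w 0.7
grasp pt [463.4 -55.8  37.2] delta cm [-0.07  0.04 -0.29]
```

View pics/sc3.png

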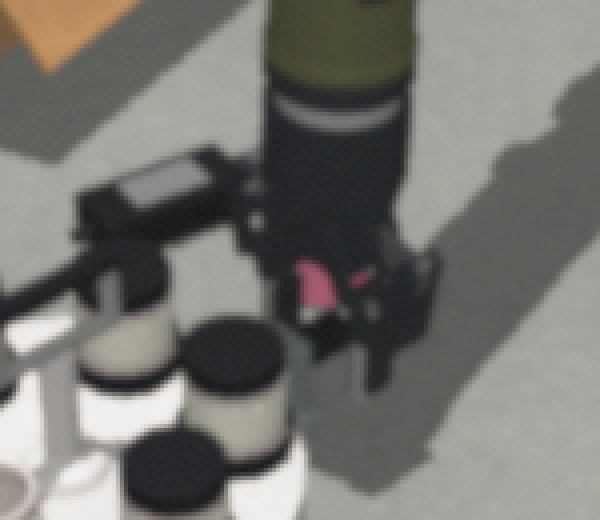

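Request:
apply_moves(steps=[0,0,0,0,0,0,0,0,0,0,0,0,0,0,0,0,0,0,0,0,0,0,0,0,0,0,0,0,0,0], squeeze=60)

```text
t: 5.8
eef_pos: [457.9, -55.2, 192.9]
eef_rot: [[0.974, -0.225, 0.035], [-0.225, -0.974, -0.019], [0.038, 0.01, -0.999]]
ft_force: [0.5, -1.3, -1.5]
width: 0.262
```

```bash
python3 -c "
from h import *
st(); gp([462.5,-56,40])
"
```

```text
t 5.8 p [457.9 -55.2 192.9] yaw -13.01 z [ 0.035 -0.019 -0.999] q [  38.7   10.8  -37.5  121.6   10.1   48.3 -107.9] F [ 0.5 -1.3 -1.5] M [-0.18  0.09  0.06] w 0.262
grasp pt [463.3 -58.1  38. ] delta cm [-0.12 -0.18 -0.21]
```

Request:
apply_moves(steps=[0,-0.4,0,0,0,0,-0.6,0,0,0,0,-0.6,0,0,0])

```text
t: 6.1
eef_pos: [447.7, -53.5, 192.7]
eef_rot: [[0.973, -0.225, 0.057], [-0.224, -0.974, -0.02], [0.06, 0.006, -0.998]]
ft_force: [4.4, -1.8, -8.0]
width: 0.259
```

```bash
python3 -c "
from h import *
st(); gp([462.5,-56,40])
"
```

```text
t 6.1 p [447.7 -53.5 192.7] yaw -12.98 z [ 0.057 -0.02  -0.998] q [  39.3    9.   -37.8  123.4    9.    46.5 -107. ] F [ 4.4 -1.8 -8. ] M [-0.33 -0.44  0.08] w 0.259
grasp pt [456.6 -56.5  38. ] delta cm [ 0.58 -0.18 -0.17]
```

Request:
apply_moves(steps=[0,-0.6,0,0,0,0,-0.6,0,0,0,0,-0.4,0,0,0])

```text
t: 6.4
eef_pos: [438.3, -52.1, 192.6]
eef_rot: [[0.971, -0.224, 0.085], [-0.223, -0.975, -0.021], [0.088, 0.002, -0.996]]
ft_force: [17.6, -3.9, -26.8]
width: 0.261
```

```bash
python3 -c "
from h import *
st(); gp([462.5,-56,40])
"
```

```text
t 6.4 p [438.3 -52.1 192.6] yaw -12.96 z [ 0.085 -0.021 -0.996] q [  40.     7.   -38.1  125.3    7.7   44.5 -106. ] F [ 17.6  -3.9 -26.8] M [-0.9  -2.53  0.04] w 0.261
grasp pt [451.5 -55.4  38.2] delta cm [ 1.1  -0.19 -0.08]
```

The knob has travelled about 12 mm and is against its end stop. I'll release it and check that it stays out.

Request:
apply_moves(steps=[70,0,0,0,0,70,0,0,0,0,70,0,0,0,0,70,0,0,0,0,70,0,0,0,0])

```text
t: 6.9
eef_pos: [437.7, -51.4, 193.1]
eef_rot: [[0.971, -0.224, 0.085], [-0.223, -0.975, -0.021], [0.087, 0.002, -0.996]]
ft_force: [-0.1, 0.2, 1.0]
width: 0.703
```

```bash
python3 -c "
from h import *
st(); gp([462.5,-56,40])
cv2.imwrite('pics/sc4.png',cv2.resize(snapshot('scene')[160:290,250:400],None,fx=4,fy=4,interpolation=3))
"
```

```text
t 6.9 p [437.7 -51.4 193.1] yaw -12.96 z [ 0.085 -0.021 -0.996] q [  40.     6.9  -38.2  125.3    7.6   44.5 -106. ] F [-0.1  0.2  1. ] M [ 0.03  0.05 -0.07] w 0.703
grasp pt [450.8 -54.7  38.7] delta cm [ 1.18 -0.13 -0.03]
```

View pics/sc4.png

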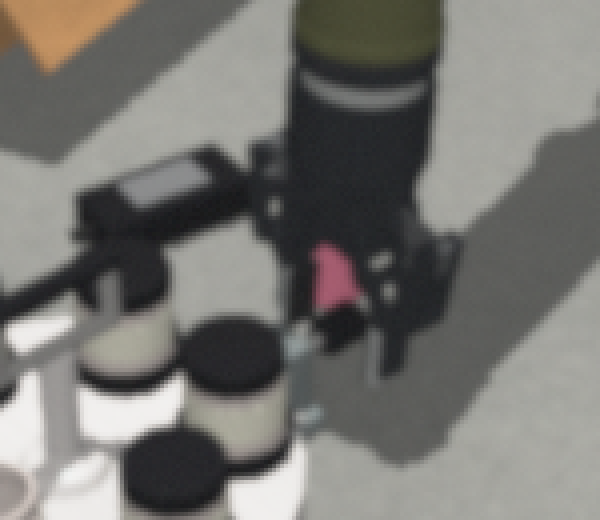

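The knob is visibly out and stays out, with about zero force at the wrist. Next I lift off along the tool axis.

Request:
apply_moves(steps=[70,0,0,-2,0,70,0,0,-3,0,70,0,0,-4,0,70,0,0,-4,0,70,0,0,-4,0,70,0,0,-4,0,70,0,0,0,0])

```text
t: 7.65
eef_pos: [418.2, -45.7, 409.5]
eef_rot: [[0.972, -0.222, 0.08], [-0.221, -0.975, -0.019], [0.083, 0.0, -0.997]]
ft_force: [0.8, -0.3, -0.1]
width: 0.699
```

```bash
python3 -c "
from h import *
st(); gp([630.5,-94.2,250])
"
```

```text
t 7.65 p [418.2 -45.7 409.5] yaw -12.8 z [ 0.08  -0.019 -0.997] q [ 43.4 -13.  -35.1 113.3  -7.4  72.7 -92.2] F [ 0.8 -0.3 -0.1] M [-0.01  0.04  0.02] w 0.699
grasp pt [430.7 -48.6 255. ] delta cm [2.038e+01 2.000e-02 2.190e+00]
```

Request:
apply_moves(steps=[70,3,0,0.4,0,70,3.6,0,0.4,0,70,3.6,0,0.4,0,70,3.6,0,0.4,0,70,3.4,0,0.3,0,70,3,0,0,0,70,0,0,0,0])

```text
t: 8.35
eef_pos: [622.4, -92.5, 404.9]
eef_rot: [[0.971, -0.224, 0.08], [-0.223, -0.975, -0.023], [0.083, 0.004, -0.997]]
ft_force: [-0.7, 0.3, 0.9]
width: 0.699
```

```bash
python3 -c "
from h import *
st(); gp([630.5,-94.2,230])
cv2.imwrite('pics/sc5.png',cv2.resize(snapshot('scene')[130:320,180:380],None,fx=3,fy=3,interpolation=3))
"
```

```text
t 8.35 p [622.4 -92.5 404.9] yaw -12.94 z [ 0.08  -0.023 -0.997] q [  37.5   18.   -39.2   87.5   13.    74.  -105.9] F [-0.7  0.3  0.9] M [-0.01  0.06 -0.02] w 0.699
grasp pt [634.9 -96.1 250.4] delta cm [-0.63 -0.09  2.  ]
```

View pics/sc5.png

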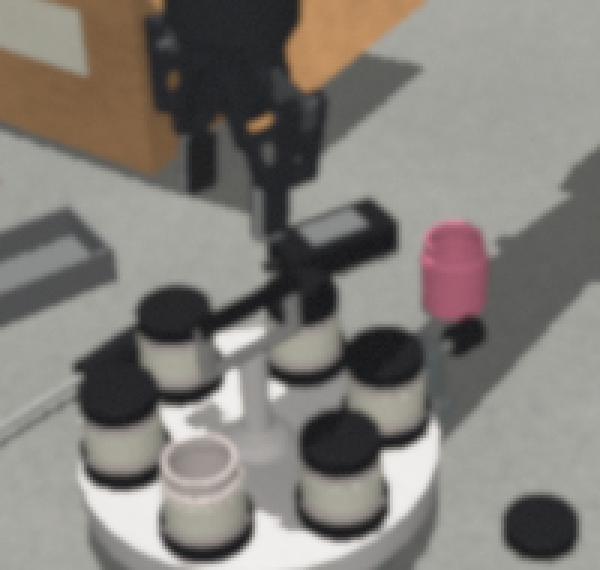

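Request:
apply_moves(steps=[70,-0.4,-0.1,1.4,0,70,-0.2,0,1.6,0,70,-0.2,0,1.6,0,70,-0.2,0,1.6,0,70,-0.1,0,1.4,0,70,0,0,0,0])

```text
t: 9.0
eef_pos: [608.8, -86.4, 320.5]
eef_rot: [[0.973, -0.22, 0.071], [-0.219, -0.975, -0.025], [0.075, 0.008, -0.997]]
ft_force: [-0.8, -0.6, -0.5]
width: 0.691
```

```bash
python3 -c "
from h import *
st(); gp([630.5,-94.2,165])
cv2.imwrite('pics/sc6.png',cv2.resize(snapshot('scene')[130:320,180:380],None,fx=3,fy=3,interpolation=3))
"
```

```text
t 9.0 p [608.8 -86.4 320.5] yaw -12.69 z [ 0.071 -0.025 -0.997] q [  37.2   19.8  -38.6   95.4   14.9   65.4 -107.9] F [-0.8 -0.6 -0.5] M [-0.    0.1  -0.02] w 0.691
grasp pt [619.8 -90.2 166. ] delta cm [1.12 0.15 0.18]
```

View pics/sc6.png

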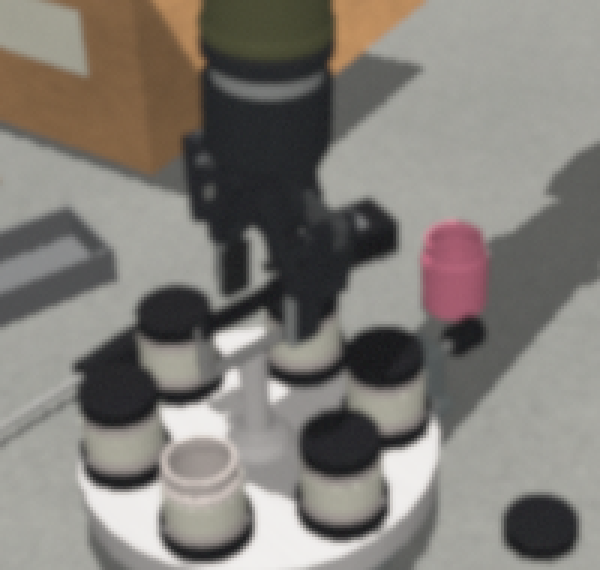

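Request:
apply_moves(steps=[60,0.6,0.1,0,0,60,0.5,0.1,0.1,0,60,0,0,0,0])

```text
t: 9.35
eef_pos: [620.8, -91.0, 324.0]
eef_rot: [[0.972, -0.22, 0.077], [-0.219, -0.975, -0.026], [0.081, 0.009, -0.997]]
ft_force: [-0.4, -0.2, -0.2]
width: 0.597
```

```bash
python3 -c "
from h import *
st(); gp([630.5,-94.2,165])
"
```

```text
t 9.35 p [620.8 -91.  324. ] yaw -12.68 z [ 0.077 -0.026 -0.997] q [  36.7   21.   -38.3   93.6   15.7   65.9 -107.9] F [-0.4 -0.2 -0.2] M [-0.01  0.09 -0.01] w 0.597
grasp pt [632.7 -95.  169.5] delta cm [-0.27 -0.04  0.43]
```

Request:
apply_moves(steps=[50,-0.2,0,0.5,0,50,0,0,0,0])

```text
t: 9.55
eef_pos: [619.8, -90.8, 319.3]
eef_rot: [[0.972, -0.221, 0.079], [-0.219, -0.975, -0.026], [0.082, 0.008, -0.997]]
ft_force: [-0.1, -0.3, 0.3]
width: 0.503
```

```bash
python3 -c "
from h import *
st(); gp([630.5,-94.2,165])
"
```

```text
t 9.55 p [619.8 -90.8 319.3] yaw -12.71 z [ 0.079 -0.026 -0.997] q [  36.7   21.1  -38.3   94.1   15.8   65.3 -108. ] F [-0.1 -0.3  0.3] M [ 0.06  0.07 -0.02] w 0.503
grasp pt [631.9 -94.8 164.8] delta cm [-0.15 -0.03 -0.03]
```

Request:
apply_moves(steps=[0,-0.1,0,0,0,0,0,0,0,0,0,0,0,0,0,0,0,0,0,0,0,0,0,0,0,0,0,0,0,-0.06,0,0,0,0,-0.06,0,0,0,0,-0.06], squeeze=40)

```text
t: 10.35
eef_pos: [618.4, -91.7, 319.4]
eef_rot: [[0.996, -0.039, 0.078], [-0.037, -0.999, -0.028], [0.079, 0.025, -0.997]]
ft_force: [-1.6, -0.7, -1.0]
width: 0.149
```

```bash
python3 -c "
from h import *
st(); gp([630.5,-94.2,165])
"
```

```text
t 10.35 p [618.4 -91.7 319.4] yaw -2.1 z [ 0.078 -0.028 -0.997] q [ 38.1  21.3 -40.   94.2  16.6  65.4 -98. ] F [-1.6 -0.7 -1. ] M [ 0.02  0.12 -0.13] w 0.149
grasp pt [630.5 -96.1 164.9] delta cm [-0.   -0.18 -0.01]
```

Request:
apply_moves(steps=[0,0,0,0,-0.08,0,0,0,0,-0.08,0,0,0,0,-0.08,0,0,0,0,-0.08,0,0,0,0,-0.08,0,0,0,0,-0.05,0,0,0,0,0])

```text
t: 11.05
eef_pos: [618.4, -92.5, 319.4]
eef_rot: [[0.907, 0.413, 0.078], [0.416, -0.909, -0.026], [0.06, 0.057, -0.997]]
ft_force: [-0.5, -0.2, 0.2]
width: 0.146
```

```bash
python3 -c "
from h import *
st(); gp([630.5,-94.2,165])
cv2.imwrite('pics/sc7.png',cv2.resize(snapshot('scene')[130:320,180:380],None,fx=3,fy=3,interpolation=3))
cv2.imwrite('pics/top7.png',cv2.resize(snapshot('top')[150:330,250:440],None,fx=3,fy=3))
"
```

```text
t 11.05 p [618.4 -92.5 319.4] yaw 24.63 z [ 0.078 -0.026 -0.997] q [ 41.6  22.6 -44.6  94.   18.8  66.  -72.7] F [-0.5 -0.2  0.2] M [ 0.27  0.13 -0.01] w 0.146
grasp pt [630.5 -96.6 164.9] delta cm [ 0.1  -0.21 -0.02]
```

View pics/sc7.png

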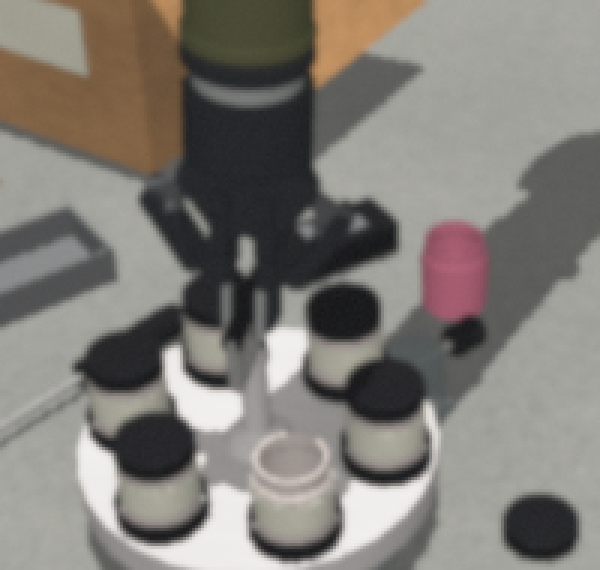

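View pics/top7.png

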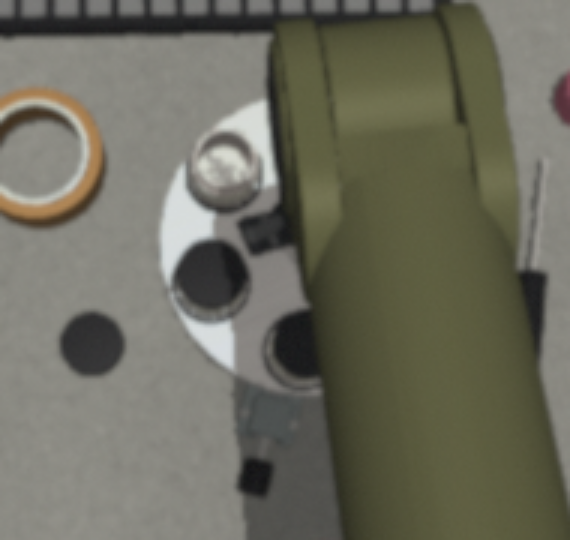

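The turntable is unlocked and turning, and all the jars are standing. I'll continue the turn.

Request:
apply_moves(steps=[0,0,-0.05,0,-0.08,0,0,0,0,-0.1,0,0,0,0,-0.1,0,0,0,0,-0.1,0,0,0,0,-0.1,0,0,0,0,-0.1,0,0,0,0,-0.1,0,0,0,0,-0.08,0,0,0,0,0])

```text
t: 12.05
eef_pos: [618.8, -92.9, 319.3]
eef_rot: [[0.359, 0.93, 0.081], [0.933, -0.358, -0.028], [0.003, 0.085, -0.996]]
ft_force: [-0.6, -0.2, 1.1]
width: 0.15
```

```bash
python3 -c "
from h import *
st(); gp([630.5,-94.2,165])
"
```

```text
t 12.05 p [618.8 -92.9 319.3] yaw 68.94 z [ 0.081 -0.028 -0.996] q [ 47.3  25.2 -52.6  93.9  23.5  67.1 -31.4] F [-0.6 -0.2  1.1] M [ 0.1   0.16 -0.01] w 0.15
grasp pt [631.3 -97.2 164.8] delta cm [ 0.25 -0.18 -0.03]
```

Request:
apply_moves(steps=[0,0,0,0,-0.08,0,0,0,0,-0.1,0,0,0,0,-0.1,0,0,0,0,-0.1,0,0,0,0,-0.1,0,0,0,0,-0.1,0,0,0,0,-0.1,0,0,0,0,-0.1,0,0,0,0,-0.08,0,0,0,0,0])

```text
t: 13.05
eef_pos: [619.4, -92.8, 319.3]
eef_rot: [[-0.471, 0.878, 0.082], [0.88, 0.475, -0.027], [-0.063, 0.059, -0.996]]
ft_force: [-0.5, -1.6, -0.3]
width: 0.149
```

```bash
python3 -c "
from h import *
st(); gp([630.5,-94.2,165])
cv2.imwrite('pics/sc8.png',cv2.resize(snapshot('scene')[130:320,180:380],None,fx=3,fy=3,interpolation=3))
cv2.imwrite('pics/top8.png',cv2.resize(snapshot('top')[150:330,250:440],None,fx=3,fy=3))
"
```

```text
t 13.05 p [619.4 -92.8 319.3] yaw 118.19 z [ 0.082 -0.027 -0.996] q [ 53.3  29.5 -62.1  93.7  29.9  69.2  13.7] F [-0.5 -1.6 -0.3] M [0.03 0.26 0.05] w 0.149
grasp pt [632.1 -97.  164.9] delta cm [ 0.32 -0.01 -0.04]
```

View pics/sc8.png

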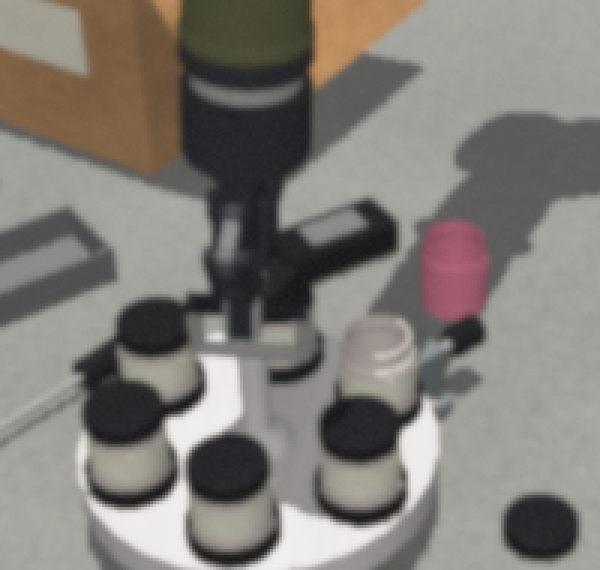

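View pics/top8.png

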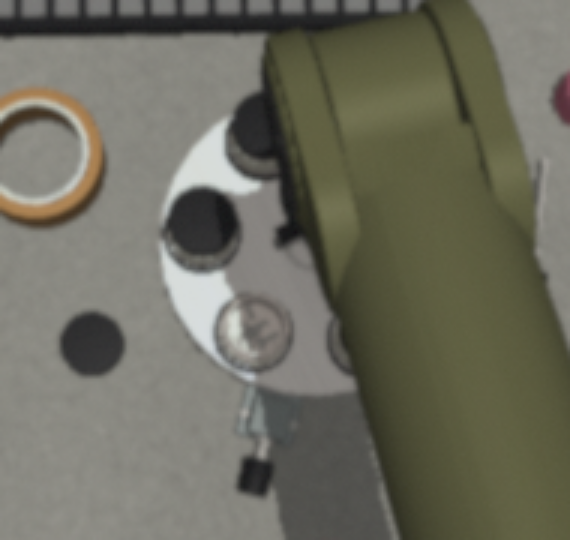

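Request:
apply_moves(steps=[0,0,0,0,-0.08,0,0,0,0,-0.08,0,0,0,0,-0.08,0,0,0,0,-0.06,0,0,0,0,0,0,0,0,0,0])

```text
t: 13.75
eef_pos: [619.6, -92.6, 319.4]
eef_rot: [[-0.703, 0.706, 0.083], [0.707, 0.707, -0.028], [-0.078, 0.039, -0.996]]
ft_force: [-0.6, -1.6, 0.9]
width: 0.147
```

```bash
cat > chk.py <<'E'
from h import *
import sys
n=sys.argv[1]
st(); gp([630.5,-94.2,165])
T=snapshot('top'); S=snapshot('scene'); 
for c in ('top','scene'):
    print(c,'open',[ (np.round(d['uv'],1).tolist(),d['score'],ray(c,d['uv'],54).round(0)[:2].tolist()) for d in place_of('open_jar',c)[:5]])
cv2.imwrite(f'pics/topraw{n}.png',T);cv2.imwrite(f'pics/sceneraw{n}.png',S)
c=np.array([630.5,-94.2])
# dark lid blobs, both views
th0=np.radians(-12.8)
fr=th0+np.pi
for cam,I in(('top',T),('scene',S)):
    I=I.copy()
    for k in range(6):
        a=fr+k*np.pi/3; x=c+85*np.array([np.cos(a),np.sin(a)])
        b=np.linspace(0,2*np.pi,40); h,r=(114,20) if k==0 else (116,25.5)
        cv2.polylines(I,[np.round(proj(cam,np.c_[x[0]+r*np.cos(b),x[1]+r*np.sin(b),np.full(40,h)])*16).astype(int)],True,(0,0,255) if k==0 else (0,255,255),1,cv2.LINE_AA,4)
    s=I[150:330,250:440] if cam=='top' else I[180:320,190:350]
    cv2.imwrite(f'pics/{cam}{n}.png',cv2.resize(s,None,fx=4,fy=4,interpolation=3)[:600,:800])
E
python3 chk.py 9
```

```text
t 13.75 p [619.6 -92.6 319.4] yaw 134.87 z [ 0.083 -0.028 -0.996] q [ 55.   31.3 -65.3  93.6  32.3  70.1  28.7] F [-0.6 -1.6  0.9] M [0.1  0.19 0.02] w 0.147
grasp pt [632.5 -96.9 164.9] delta cm [ 0.33  0.05 -0.03]
top open [([357.6, 339.2], 0.93, [386.0, -106.0]), ([345.2, 263.8], 0.7, [554.0, -76.0]), ([461.6, 220.0], 0.59, [661.0, -344.0]), ([442.2, 183.9], 0.55, [746.0, -300.0])]
scene open [([141.7, 287.9], 0.83, [791.0, -273.0]), ([331.6, 228.4], 0.7, [429.0, -76.0]), ([298.6, 255.7], 0.63, [543.0, -81.0]), ([157.7, 256.3], 0.6, [708.0, -318.0]), ([339.7, 368.7], 0.48, [736.0, 146.0])]
```

View pics/scene9.png

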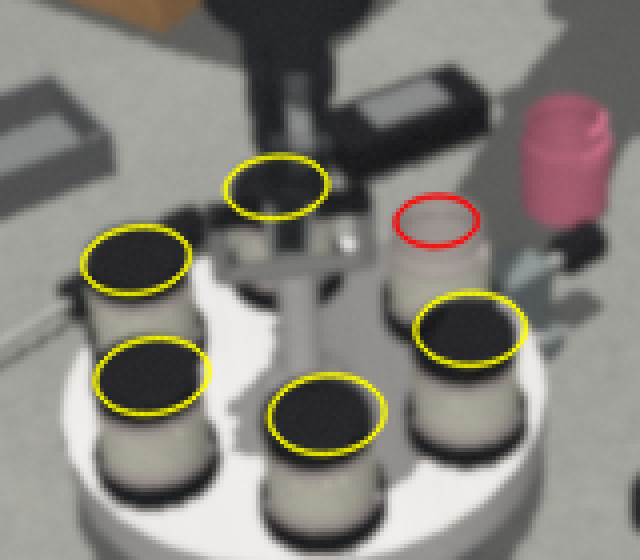

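View pics/top9.png

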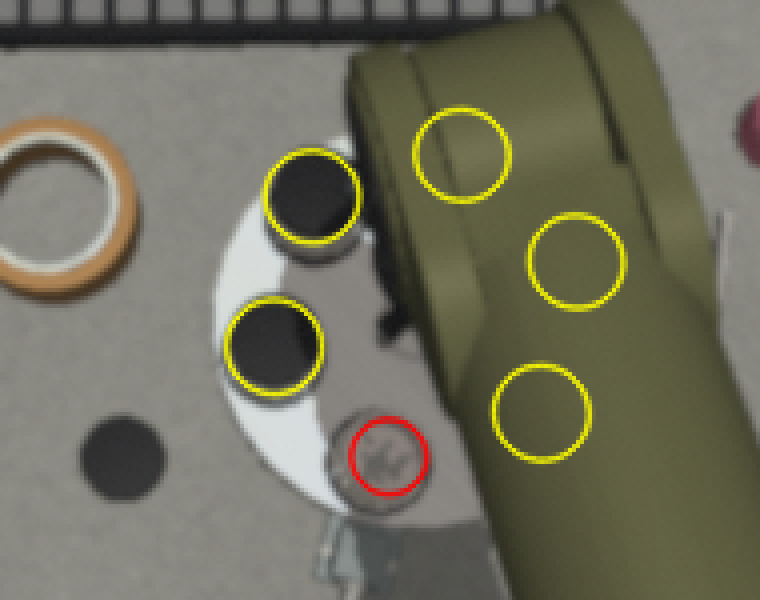

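About 2.4° remains, by tool yaw and by the overlay.

Request:
apply_moves(steps=[0,0,0,0,-0.02,0,0,0,0,-0.022,0,0,0,0,0])

```text
t: 14.25
eef_pos: [619.6, -92.5, 319.3]
eef_rot: [[-0.735, 0.673, 0.083], [0.673, 0.739, -0.028], [-0.08, 0.035, -0.996]]
ft_force: [0.8, -0.9, -0.3]
width: 0.144
```

```bash
python3 chk.py 10
cat > fit.py <<'E'
from h import *
import sys
from scipy.optimize import minimize_scalar
T=cv2.imread(f'pics/topraw{sys.argv[1]}.png');S=cv2.imread(f'pics/sceneraw{sys.argv[1]}.png')
def blobs(I,box):
    d=(I.max(2)<70).astype(np.uint8); x0,y0,x1,y1=box; q=np.zeros_like(d); q[y0:y1,x0:x1]=d[y0:y1,x0:x1]
    n,l,s,ce=cv2.connectedComponentsWithStats(q)
    for k in range(1,n):
        if s[k,4]>60: print(s[k].tolist(),ce[k].round(1))
print('top');blobs(T,(295,175,345,255))
print('scene');blobs(S,(200,220,340,300))
for cam in('top','scene'):
  for k in range(6):
    a=np.radians(167.2)+k*np.pi/3; x=np.array([630.5+85*np.cos(a),-94.2+85*np.sin(a),116]); print(cam,k,proj(cam,x).round(1))
# top lids: angle from axis at z=116
E
python3 fit.py 10
```

```text
t 14.25 p [619.6 -92.5 319.3] yaw 137.51 z [ 0.083 -0.028 -0.996] q [ 55.3  31.6 -65.8  93.6  32.8  70.3  31.1] F [ 0.8 -0.9 -0.3] M [0.08 0.24 0.04] w 0.144
grasp pt [632.5 -96.9 164.9] delta cm [ 0.33  0.07 -0.03]
top open [([343.7, 267.0], 0.78, [546.0, -73.0]), ([361.2, 342.6], 0.72, [379.0, -114.0]), ([463.0, 220.2], 0.68, [660.0, -347.0]), ([443.0, 183.8], 0.59, [746.0, -302.0])]
scene open [([297.8, 254.6], 0.81, [541.0, -84.0]), ([159.1, 258.1], 0.77, [711.0, -311.0]), ([143.6, 290.2], 0.76, [793.0, -265.0]), ([332.4, 227.8], 0.63, [426.0, -76.0])]
top
[317, 175, 28, 44, 571] [331.8 197.8]
[307, 226, 24, 22, 396] [318.8 236.6]
scene
[205, 220, 89, 40, 1094] [244.6 236.4]
[327, 236, 13, 12, 98] [334.1 241.1]
[285, 250, 34, 24, 474] [305.4 263.1]
[213, 266, 28, 21, 459] [227.4 275.7]
[258, 274, 27, 23, 490] [271.  285.1]
[293, 285, 28, 10, 103] [306.8 290.6]
top 0 [[346.8 263.6]]
top 1 [[384.9 252.7]]
top 2 [[393.6 214.9]]
top 3 [[365.  188.3]]
top 4 [[327.5 198.7]]
top 5 [[318.1 236.2]]
scene 0 [[298.6 234. ]]
scene 1 [[258.7 226.2]]
scene 2 [[223.6 244.4]]
scene 3 [[227.6 273.4]]
scene 4 [[271.2 282.9]]
scene 5 [[307.1 261.6]]
```

View pics/scene10.png

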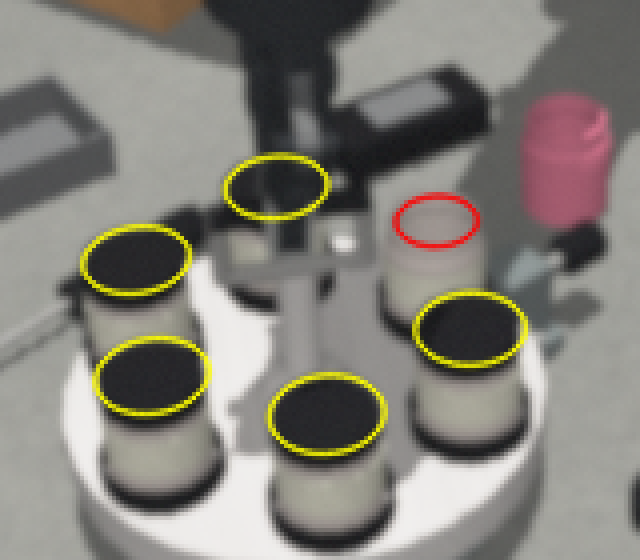

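View pics/top10.png

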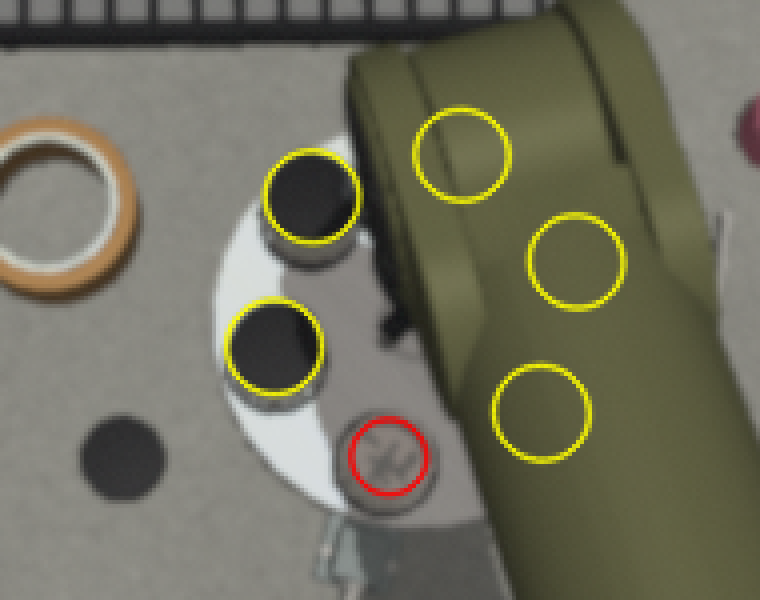

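The jar is in line with the knob: the overlays match in both views and yaw is 137.5° against a target of 137.2°. I'll do a short settle and then one more check that everything holds.

Request:
apply_moves(steps=[0,0,0,0,0,0,0,0,0,0,0,0,0,0,0])

```text
t: 14.75
eef_pos: [619.6, -92.5, 319.3]
eef_rot: [[-0.734, 0.674, 0.083], [0.674, 0.738, -0.028], [-0.08, 0.035, -0.996]]
ft_force: [-0.1, -1.8, 0.5]
width: 0.145
```

```bash
python3 chk.py 11; python3 -c "
import cv2,numpy as np
a=cv2.imread('pics/scene0.png');b=cv2.imread('pics/sceneraw11.png');cv2.imwrite('pics/full11.png',b)
a=cv2.imread('pics/topraw11.png');cv2.imwrite('pics/ft11.png',a)"
```

```text
t 14.75 p [619.6 -92.5 319.3] yaw 137.45 z [ 0.083 -0.028 -0.996] q [ 55.3  31.6 -65.8  93.6  32.8  70.3  31. ] F [-0.1 -1.8  0.5] M [0.1  0.13 0.07] w 0.145
grasp pt [632.5 -96.9 164.9] delta cm [ 0.33  0.06 -0.03]
top open [([360.0, 342.5], 0.72, [379.0, -111.0]), ([481.1, 274.0], 0.72, [537.0, -385.0]), ([443.4, 182.9], 0.69, [748.0, -303.0]), ([463.7, 220.9], 0.56, [659.0, -348.0])]
scene open [([143.1, 289.7], 0.98, [793.0, -267.0]), ([159.9, 258.6], 0.8, [711.0, -309.0]), ([331.3, 228.9], 0.66, [431.0, -76.0]), ([297.9, 255.2], 0.65, [543.0, -83.0])]
```

View pics/full11.png

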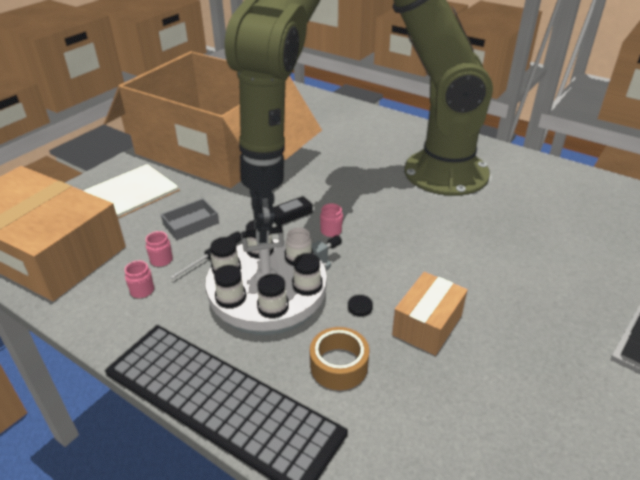

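View pics/ft11.png

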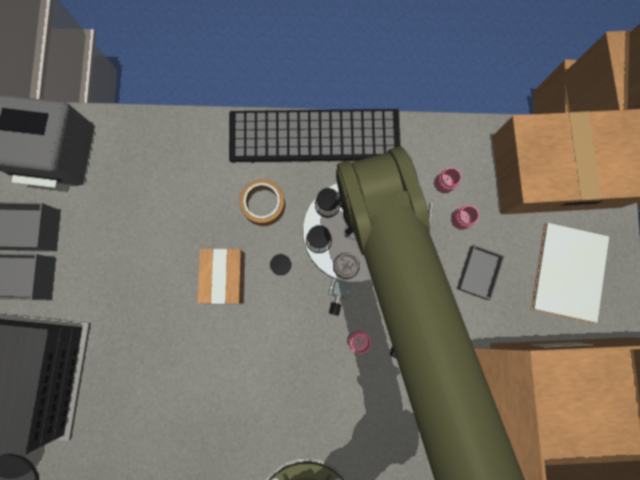

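The open jar is at (346,264) in the top view, in line with the knob, which is still out at (335,308). The jars I can see stand upright and the bystanders I can see are in place. I'm handing the job in.

```bash
python3 -c "
from cell import *
print(close_job()); print(get_obs()['width'])"
```

```text
the job is handed in; nothing more can be done
None
the job is handed in; nothing more can be done
```

I pulled the lock knob out, turned the carousel until the open jar was at the front, and handed the job in at about 14.8 s with the gripper holding the handle.

- **Knob:** I pulled it straight out by about 12 mm to its end stop. After I let go it stayed out: the pictures show it out, and the turntable then turned freely.
- **Turn:** I gripped the handle bar and turned the carousel 150° counter-clockwise. The final tool yaw was 137.45° against a target of 137.2°. The predicted lid and jar-mouth outlines matched both camera views to within about a pixel on the lids, roughly 1.5°.
- **Final state:** The gripper is closed on the bar with the grip set to 40 N. The last wrist force reading was under 2 N.
- **Jars and bench:** The jars visible in the scene camera stand in their cups. Nothing visible on the bench had moved, comparing the pictures by eye. In the last top picture the arm hid part of the carousel, the screwdriver and the adapter.

**Checks that disagreed:**
- The tool picked up about a 5° tilt while pulling the knob, and it stayed tilted during the turn and the final hold. It caused no noticeable load.
- The calculated grasp point ended about 3 mm from the fitted axis, which is near the 2 mm calibration accuracy.
- In the last top picture the network did not report the open jar in the carousel. The scene-camera network and the picture itself both showed it at the front.

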